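# Roll the glass rods into place on the layout board

## Robot

A 6-joint arm with a two-finger parallel gripper is mounted at the origin on the work surface. World frame = base frame: x ahead of the robot, y to its left, z up, the work surface at z = 0. Lengths are in m, angles in degrees, forces in N, time in s.
With the tool pointing down it reaches from about 0.4 to 0.825 m from the base axis. Payload 7 kg.
Tool frame: the origin (TCP) lies midway between the tips of the shut fingers; the grasp point (between the pads) lies 19 mm behind it; z points along the fingers, x is the direction in which the jaws open and shut, and the axes are right-handed (so a half turn about z gives the same grasp; the last joint's range is limited). The gripper opens to 88 mm and grips with 3 to 60 N. Pads are 19 mm wide; open, the fingers measure 130 mm over their backs; the gripper's body (78 mm by 193 mm) begins 47 mm behind the grasp point.
Start: joints at [89.903, 20.546, 0.682, 0, -70.136, -16.507], TCP at [0.193, 0.647, 0.227] pointing down, gripper open.
Joint ranges: [-176.03, 176.03], [-82.01, 121.73], [-58.28, 71.71], [-173.87, 95.51], [-174.79, -0.11], [-173.66, 173.66]. Speed limits (degrees/s): [136.94, 136.94, 172.46, 180, 180, 180].

## Interface

Orientations are given as [roll, pitch, yaw] about the fixed x, y, z axes, in that order (R = Rz(yaw) Ry(pitch) Rx(roll)).
In Python, from plant import * gives the robot as it stands. The module is installed in compiled form; this text tells all that it offers.
- The arm moves only by the shell command python3 -m pendant 'ROWS' [OPENING]. ROWS is JSON, a list that holds one entry, the list of rows, each a list of 6 numbers: the shift along the world's x, y, z in mm, then the turn, a rotation vector about the world's x, y, z in degrees. A call has 1 to 10 rows; each row is the pose to reach, as a shift and turn from the pose commanded when the call began; what a row does not reach only later rows make up. A row lasts 1/8 s, in which the tool goes at most 62.5 mm and 10.7 degrees, less where a joint would pass 70% of its speed; a pose out of reach is approached as far as the arm can. A call with a gripper value outside its range is refused whole. OPENING is the closure, from -1 (fully open) to 1 (shut), set as the call begins (- or left out, the last holds). The fingers move at their own pace and stop on an object; the grip force is fixed at half the most. Time passes only in rows, so rows that repeat a pose let the fingers close. It gives the time, the measured TCP pose, the force and the opening at its end, in the units of the state.
- get_obs(): the state, without advancing time (a new reading comes with each control period).
- snapshot(name): name is "scene" or "top"; returns a dict with "pixels" (480x640x3 uint8, red, green, blue), "depth" (480x640 float32, m along the optical axis (not along the pixel's ray), 0 where there is no reading), "fx", "fy", "cx", "cy" (pixels), "pose" (4x4, takes a point from camera to world coordinates). Camera axes: x right, y down, z forward; pixel columns grow to the right and rows downward; lengths in m; the calibration is good to about 2 mm. A picture is of the moment at which its call begins.
- close_job(): hands the job in, once; it reports no verdict.
The state is a dict: "clock": time; "joint_pos": joint angles; "qvel": joint speeds; "tau": joint torques, N m; "tool_pos": TCP position; "orientation": TCP orientation; "force": force on the tool from outside, world axes, zero at the start; "moment": the same for the moment, N m; "opening": finger opening in m.
Only numpy, scipy, OpenCV 4.12 (cv2) and the standard library are available. Lean on these libraries where they do the work, as an engineer would, in place of code of your own. Each camera call takes 0.05 s, during which the arm holds its last target. There are 200 camera calls.

## Task

Two round glass rods lie on the layout board, one on either side of the straight line drawn on the paper. First push the shorter rod sideways with the fingertips, on its top or from behind, so that it rolls outward and rests against the wooden batten on its side; then push the longer rod likewise so that it rolls onto the drawn line and lies still along it, the line running under its middle. The rods must roll on the board: do not pick them up or slide them along, and leave everything else where it is.

Things in the scene. Friction and masses are not known exactly. Their poses are not given: they have to be found in the camera images.
- board: wooden layout board, fixed on the table, 420 (x) x 460 mm (y); origin: centre of its underside, on the table; working surface 12 mm above it. z up; at zero yaw x points away from the robot. Battens 18 mm high above the surface run along both y edges, inner faces at y = +210 and -210 mm: a rod against one has its axis at y = +/-197 mm. A like batten closes the far edge (inner face x = +190 mm).
- line (a point): the middle of the dark straight line, 240 mm long and 3 mm wide, on the paper that lies flat on the board (it has no height to speak of). The line runs along the point's x, parallel to the board's x; z up. It lies within 30 mm of the board's middle in y, with one rod on either side.
- long_rod: longer green glass rod, solid cylinder 160 mm long, 26 mm in diameter, about 0.2 kg, lying within about 4 degrees of parallel to the line. Origin: centre of the cylinder, on its axis, 13 mm above the board's surface. x is the rod's axis; y and z turn as it rolls. After a push it runs on: some 2 to 8 mm at 0.05 m/s, about 1 mm at 0.02 m/s.
- short_rod: the shorter green glass rod, 100 mm long, 26 mm in diameter, about 0.13 kg, on the other side of the line, otherwise like the longer one (same origin and axes). Both are smooth glass: fingers slip on them (friction about 0.4), so a fingertip that pushes from behind at half height rolls them, and one that wedges down on the upper back slope may jam them.
- foil_roll: roll of copper foil lying flat, 52 mm across, 10 mm high; on the board, beyond the rods' ends at the far side. Origin: centre of its underside.
- glass_offcut: flat green glass offcut, 45 x 75 x 5 mm, on the board at its far side. Origin: centre of its underside.
- marker: marker pen lying along the board's y, 120 mm long, 14 mm thick, on the board's edge nearest the robot. Origin: under its middle.
- patina_jar: closed jar, 54 mm across, 60 mm high, standing on the table to the left of the board. Origin: centre of its underside.
- mug: white mug, 80 mm across, 90 mm high, on the table to the right of the board. Origin: centre of its underside.
- hammer: small hammer lying on the table to the right of the board. Origin: under its handle line.
- solder_spool: spool, 56 mm across, 46 mm high, standing on the table to the left of the board. Origin: centre of its underside.
Mind the look-alikes: they are no part of the job. What is shaped like the short_rod but orange is not meant.

How it is judged:
By the outcome, as a careful person would: the job done as asked, in the order asked, and still so for the second after the job is handed in, with the robot touching nothing.
It also fails if it takes over 58 s, if anything falls off the work surface, if the arm or the gripper's body presses on something with over 40 N, if the wrist force passes 120 N, or if a joint passes its speed limit or range.

## Working session

There is one attempt and no reset: what is moved stays moved. The work goes in short steps, Python scripts to look and compute and a shell command to move; the robot and the scene stay as the last step left them, time stands still between calls to the robot, and variables do not carry over. Pictures are saved under pics/ and viewed, about 8 in all and at most 12, crops included, and the job is handed in when it is done.

```bash
mkdir -p pics; cat > h.py <<'E'
from plant import *
import numpy as np, cv2
def snap(n):
    s=snapshot(n); return s
def world(s):
    d=s["depth"]; v,u=np.mgrid[0:480,0:640]
    P=np.stack([(u-s["cx"])/s["fx"]*d,(v-s["cy"])/s["fy"]*d,d],-1)
    T=np.array(s["pose"]); return P@T[:3,:3].T+T[:3,3]
def save(s,f,crop=None,k=1):
    im=s["pixels"][:,:,::-1]
    if crop: a,b,c,d=crop; im=im[b:d,a:c]
    cv2.imwrite("pics/"+f,cv2.resize(im,None,fx=k,fy=k,interpolation=cv2.INTER_CUBIC))
E
python3 - <<'E'
from h import *
s=snap("top"); save(s,"top1.png"); np.savez("top1.npz",**s)
print(np.round(s["pose"],3),s["fx"]); o=get_obs(); print(o)
E
```

```text
[[-0.015 -0.978  0.206  0.271]
 [-1.     0.014 -0.006 -0.029]
 [ 0.003 -0.206 -0.979  1.484]
 [ 0.     0.     0.     1.   ]] 593.235249483831
{'clock': 0.05, 'joint_pos': array([ 8.99024465e+01,  2.05919024e+01,  6.34511351e-01, -2.08775325e-02,
       -7.01356840e+01, -1.65079921e+01]), 'qvel': array([-0.01153273, -0.10830119,  0.07625162,  0.08312705, -0.0233423 ,
        0.11826307]), 'tau': array([-2.30827049e-03, -5.84681475e+01,  2.94060069e+01,  7.02597454e+00,
        1.02761373e-02, -4.20266531e-05]), 'tool_pos': array([0.19277126, 0.6463824 , 0.22562063]), 'orientation': array([-1.79992367e+02, -9.48157260e-02, -1.06612662e+02]), 'force': array([ 1.14639189, -0.42177038,  0.17881458]), 'moment': array([ 0.00231341, -0.0303362 ,  0.00703913]), 'opening': 0.08751111295093697}
```

View pics/top1.png

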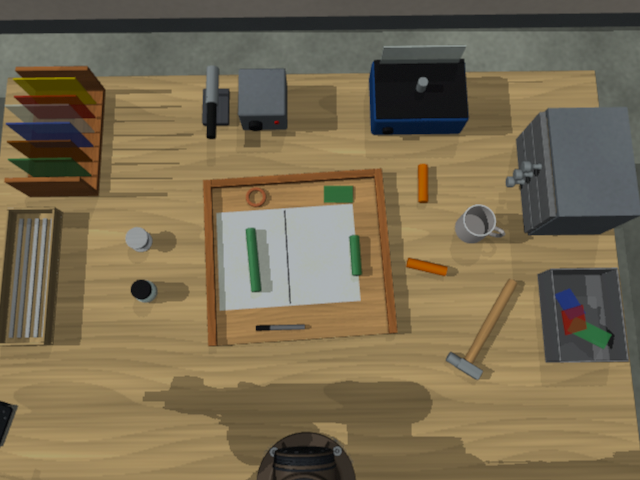

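The long green rod is at about (253,260), left of the line (287,257). The short green rod is at (355,255), right of the line. The orange look-alikes are at (423,183) and (427,267), off the board, and are not meant. The green offcut is at (338,194), the foil roll at (257,198) and the pen at (280,327).

```bash
cat > m.py <<'E'
from h import *
def measure(s,v=True):
    W=world(s); p=s["pixels"].astype(int); hsv=cv2.cvtColor(s["pixels"],cv2.COLOR_RGB2HSV)
    T=np.array(s["pose"]); out={}
    vv,uu=np.mgrid[0:480,0:640]
    def plane(u,vp,z):
        r=np.stack([(u-s["cx"])/s["fx"],(vp-s["cy"])/s["fy"],np.ones_like(u,float)],-1)@T[:3,:3].T
        return T[:3,3]+r*((z-T[2,3])/r[...,2])[...,None]
    reg=(uu>200)&(uu<400)&(vv>165)&(vv<350)
    g=(hsv[...,0]>50)&(hsv[...,0]<90)&(hsv[...,1]>100)&reg
    n,l,st,c=cv2.connectedComponentsWithStats(g.astype(np.uint8))
    for i in range(1,n):
        if st[i,4]<100: continue
        m=(l==i); 
        q=plane(uu[m].astype(float),vv[m].astype(float),0.025)
        (cx,cy),(a,b),an=cv2.minAreaRect((q[:,:2]*1000).astype(np.float32))
        e,V=np.linalg.eigh(np.cov(q[:,:2].T)); d=V[:,1]*np.sign(V[0,1])
        k='rod%d'%(max(a,b)); ang=np.degrees(np.arctan2(d[1],d[0]))
        out[k]=(cx,cy,max(a,b),min(a,b),ang,np.percentile(W[m][:,2],90)*1000, st[i,:4].tolist())
    out['_']=(W,plane,hsv,uu,vv); return out
E
python3 - <<'E'
from m import *
s=dict(np.load("top1.npz")); o=measure(s); W,plane,hsv,uu,vv=o.pop('_')
for k,v in o.items(): print(k,np.round(v[:6],1),v[6])
V=hsv[...,2]
# line
m=(uu>270)&(uu<305)&(vv>205)&(vv<305)
sub=np.where(m,V,255); pts=[];
for r in range(200,312):
    row=V[r,275:300].astype(float); w=np.clip(np.median(row)-15-row,0,None)
    if w.sum()>20: pts.append((275+(w*np.arange(25)).sum()/w.sum(),r))
pts=np.array(pts); L=plane(pts[:,0],pts[:,1],0.012)
c=np.polyfit(L[:,0],L[:,1],1,w=None); res=L[:,1]-np.polyval(c,L[:,0]); k=abs(res)<.003; c=np.polyfit(L[k,0],L[k,1],1)
print("line x range",L[k,0].min(),L[k,0].max(),"slope deg",np.degrees(np.arctan(c[0])),"y at .45",np.polyval(c,.45),c,k.sum(),len(k), np.abs(res[k]).max())
# board/battens from depth
b=(W[...,2]>.024)&(W[...,2]<.036)&(uu>195)&(uu<405)&(vv>165)&(vv<350)&(hsv[...,0]<25)
for side,sel in(("right",uu>372),("left",uu<222)):
    q=W[b&sel&(vv>190)&(vv<335)]
    cc=np.polyfit(q[:,0],q[:,1],1); r=q[:,1]-np.polyval(cc,q[:,0]); print(side,len(q),"yaw",np.degrees(np.arctan(cc[0])),cc,np.percentile(r,[3,50,97]),"z",np.median(q[:,2]))
q=W[b&(vv<190)&(uu>222)&(uu<372)]; cc=np.polyfit(q[:,1],q[:,0],1); r=q[:,0]-np.polyval(cc,q[:,1]); print("far",cc,np.percentile(r,[3,50,97]))
print("board z",np.median(W[230:290,262:282,2]), "depth at line rows")
save(s,"crop.png",(200,165,400,350),4)
sc=snap("scene"); save(sc,"scene1.png")
E
```

```text
rod71 [699.1 -91.4  71.8  39.8  89.4  20.7] [324, 186, 29, 16]
rod157 [531.9 125.2 157.4  22.    5.9  39.6] [246, 229, 15, 62]
rod97 [ 539.  -130.4   97.7   21.8    2.4   38.6] [350, 236, 11, 39]
line x range 0.42254711149457364 0.6609797989448319 slope deg 3.1045659024708 y at .45 0.03555904305342971 [0.05423799 0.01115195] 94 94 0.0005687459665342093
right 1102 yaw 3.077999685600099 [ 0.05377297 -0.23591893] [-9.52442151e-03  2.08825696e-05  9.56948893e-03] z 0.029161852535925847
left 1101 yaw 3.1133885309070886 [0.05439243 0.20340243] [-9.45202262e-03 -3.96721118e-05  9.87276511e-03] z 0.02902725628238234
far [-0.0559909   0.74438085] [-0.00993564  0.00028542  0.01036097]
board z 0.011305619055275051 depth at line rows
```

View pics/crop.png

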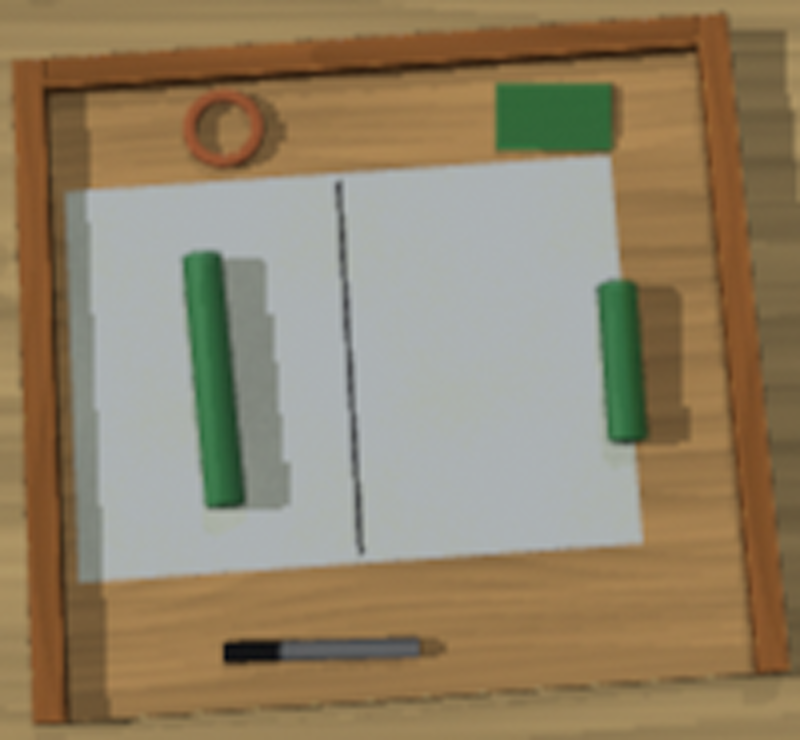

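View pics/scene1.png

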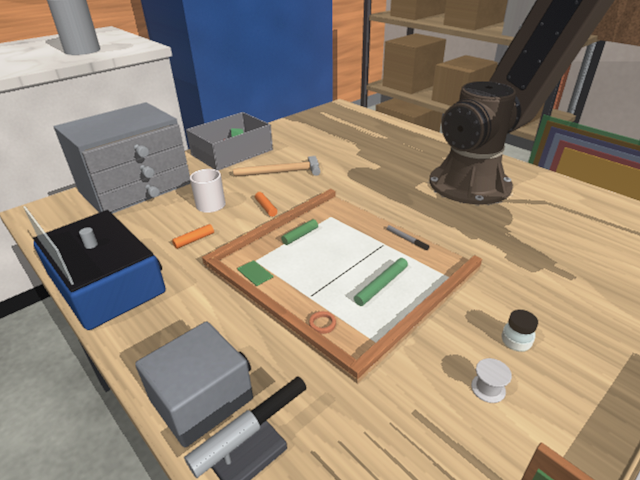

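The crop confirms the rods: the long one runs from crop (203,255) to (228,505), the short one from (617,285) to (627,440). Their lengths, heights and spacing fit the given sizes. The scene view shows the same layout, with nothing tall near the board. I'll move above the gap between the line and the short rod, half open, with the jaws along the line.

```bash
python3 -m pendant '[[[26,-57,0,0,0,-7],[53,-114,0,0,0,-14],[79,-171,0,0,0,-21],[106,-228,0,0,0,-28],[132,-285,0,0,0,-35],[159,-342,0,0,0,-42],[185,-399,0,0,0,-49],[212,-456,0,0,0,-56],[238,-513,0,0,0,-63],[265,-570,0,0,0,-70.3]]]' -0.1 && python3 -m pendant '[[[26,-57,-20,0,0,0],[53,-114,-60,0,0,0],[79,-171,-110,0,0,0],[79,-171,-150,0,0,0],[79,-171,-150,0,0,0],[79,-171,-150,0,0,0]]]'
python3 - <<'E'
from h import *
s=snap("scene"); o=get_obs(); print(o["clock"],o["tool_pos"],o["orientation"],o["opening"],o["joint_pos"])
T=np.array(s["pose"]); p=T[:3,:3].T@(o["tool_pos"]-T[:3,3]); u=s["fx"]*p[0]/p[2]+s["cx"]; v=s["fy"]*p[1]/p[2]+s["cy"]; print(u,v,p[2])
np.savez("sc2.npz",**s)
u,v=int(u),int(v); save(s,"scene2.png",(max(u-80,0),max(v-70,0),u+80,v+50),5)
E
```

```text
clock: 1.35
tool_pos: [0.4567, 0.0782, 0.2268]
orientation: [180.0, 0.0, -177.1]
force: [1.3, 0.7, 0.1]
opening: 0.0483
clock: 2.1
tool_pos: [0.5356, -0.0909, 0.0769]
orientation: [-180.0, -0.0, -176.9]
force: [-0.1, -0.4, 0.3]
opening: 0.0483
2.15 [ 0.53619047 -0.09040598  0.07790442] [-1.79992116e+02  9.97204946e-02 -1.76859148e+02] 0.04800870354649001 [ 1.10999359e+01  1.66158318e+01 -2.69328819e+01  2.98728672e-02
 -4.63536220e+01 -7.97969087e+00]
310.9546385383776 219.07628416419297 1.042375041050412
```

View pics/scene2.png

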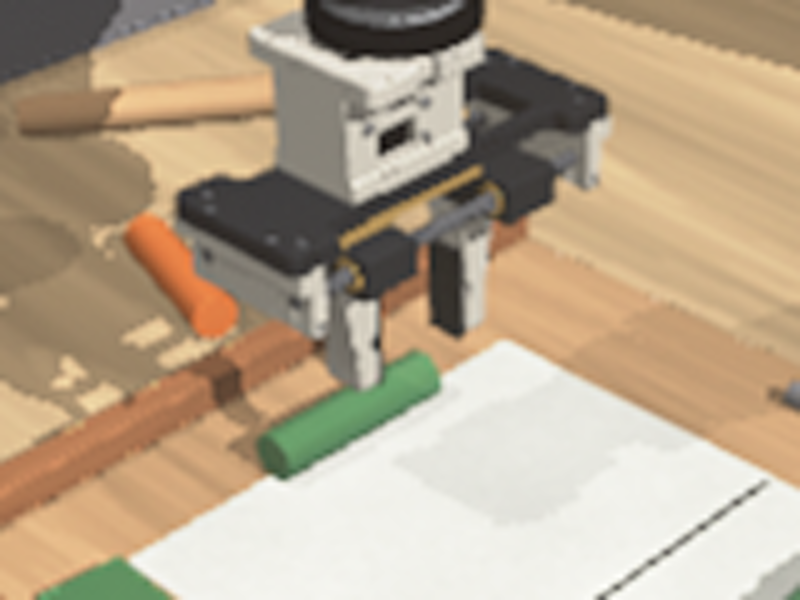

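The gripper's jaws run straight, so the TCP height holds. The fingers, at crop (360,370) and (460,320), are inboard of the short rod and parallel to it. I'll lower and push.

```bash
python3 -m pendant '[[[0,0,-20,0,0,0],[0,0,-40,0,0,0],[0,0,-54,0,0,0],[0,0,-58,0,0,0],[0,0,-58,0,0,0],[0.3,-5,-58,0,0,0],[0.6,-10,-58,0,0,0],[0.8,-14,-58,0,0,0],[0.9,-17,-58,0,0,0],[1.1,-20,-58,0,0,0]]]' && python3 -m pendant '[[[0.2,-4,0,0,0,0],[0.4,-8,0,0,0,0],[0.7,-13,0,0,0,0],[0.9,-18,0,0,0,0],[1.2,-23,0,0,0,0],[1.5,-28,0,0,0,0],[1.8,-33,0,0,0,0],[2,-37,0,0,0,0],[2.2,-41,0,0,0,0],[2.4,-44,0,0,0,0]]]'
python3 - <<'E'
from m import *
s=snap("top"); o=measure(s); o.pop('_')
for k,v in o.items(): print(k,np.round(v[:6],1),v[6])
save(s,"top2.png",(200,165,400,350),4)
E
```

```text
clock: 3.4
tool_pos: [0.5364, -0.1112, 0.0186]
orientation: [180.0, -0.0, -176.9]
force: [-0.0, 1.0, -0.5]
opening: 0.0483
clock: 4.65
tool_pos: [0.5388, -0.1552, 0.0185]
orientation: [180.0, -0.0, -176.9]
force: [0.7, -0.1, 1.2]
opening: 0.0482
rod71 [701.8 -91.4  71.8  34.5 -87.8  21.3] [324, 186, 29, 14]
```

View pics/top2.png

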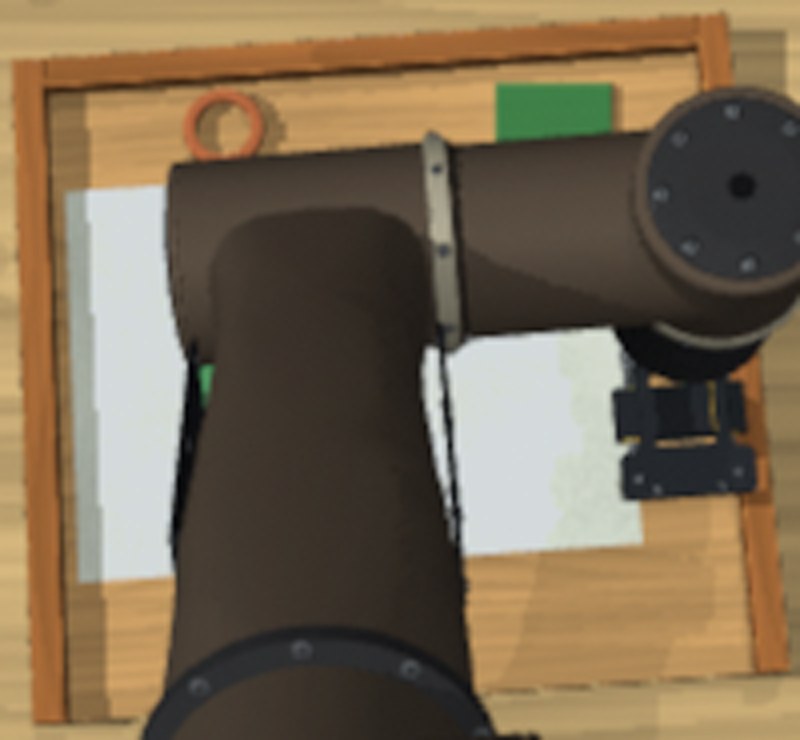

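The arm hides the short rod from above, so I'll continue slowly to the batten and watch the force.

```bash
python3 -m pendant '[[[0.1,-1.5,0,0,0,0],[0.2,-3,0,0,0,0],[0.3,-4.5,0,0,0,0],[0.3,-5.5,0,0,0,0],[0.4,-6.5,0,0,0,0],[0.4,-7,0,0,0,0],[0.4,-7,0,0,0,0]]]'
python3 - <<'E'
from h import *
s=snap("scene"); save(s,"scene3.png",(200,170,380,290),4.4)
E
```

```text
clock: 5.58
tool_pos: [0.5391, -0.159, 0.0185]
orientation: [179.8, 0.0, -176.9]
force: [-2.5, 20.9, 5.2]
opening: 0.0482
```

View pics/scene3.png

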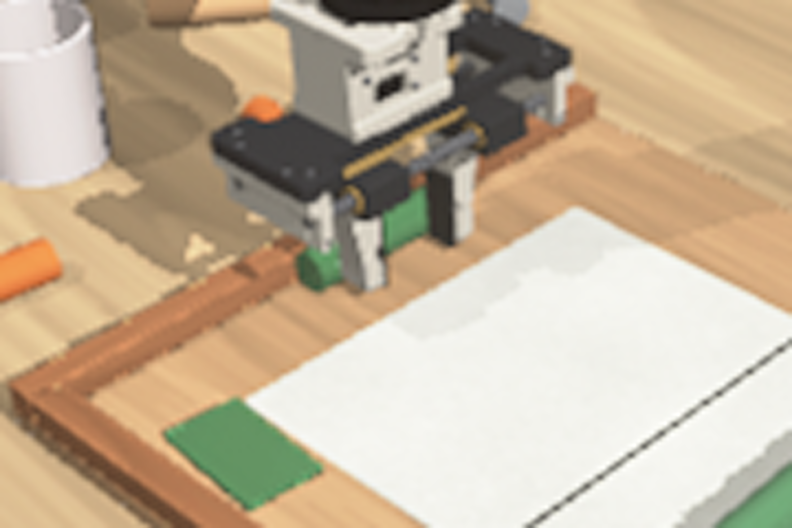

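The short rod, at crop (365,245), is against the batten and the force has risen to 21 N. I'll back off gently, lift, and go behind the long rod with the jaws at about 70 mm.

```bash
python3 -m pendant '[[[0,2,0,0,0,0],[0,4,0,0,0,0],[-0.4,7,0,0,0,0],[-0.7,12,0,0,0,0],[-1,20,0,0,0,0],[-1.3,25,20,0,0,0],[-1.3,25,60,0,0,0],[-1.3,40,82,0,0,0],[-3,90,82,0,0,0],[-5,150,82,0,0,0]]]' && python3 -m pendant '[[[-1,60,0,0,0,0],[-2,120,0,0,0,0],[-4,172,0,0,0,0],[-4,175,0,0,0,0],[-4,175,0,0,0,0],[-4,175,-30,0,0,0],[-4,175,-30,0,0,0]]]' -0.6
python3 - <<'E'
from m import *
s=snap("top"); o=measure(s); o.pop('_')
for k,v in o.items(): print(k,np.round(v[:6],1),v[6])
x,y=[v for k,v in o.items() if 80<v[2]<110][0][:2] if any(80<v[2]<110 for k,v in o.items()) else (0,0)
print("short axis target y",(0.05377*x/1000-.23592)*1000+23+10)
s2=snap("scene")
a=cv2.resize(s["pixels"][165:350,200:400],(400,370)); b=s2["pixels"][160:345,280:480]; b=cv2.resize(b,(400,370))
cv2.imwrite("pics/pair4.png",np.hstack([a,b])[:,:,::-1])
E
```

```text
clock: 6.88
tool_pos: [0.5343, -0.0108, 0.1011]
orientation: [180.0, 0.1, -177.0]
force: [1.0, -0.4, -0.2]
opening: 0.0485
clock: 7.75
tool_pos: [0.5287, 0.161, 0.0689]
orientation: [-179.9, -0.2, -177.0]
force: [-0.2, 0.6, 0.2]
opening: 0.0699
rod71 [699.1 -91.4  71.8  39.8  89.4  20.6] [324, 186, 29, 16]
rod157 [531.7 125.5 157.3  24.9   5.7  41.2] [245, 229, 16, 62]
rod99 [ 542.1 -183.2   99.9   23.6    2.7   39.6] [370, 234, 13, 40]
short axis target y -173.7706902960205
```

View pics/pair4.png

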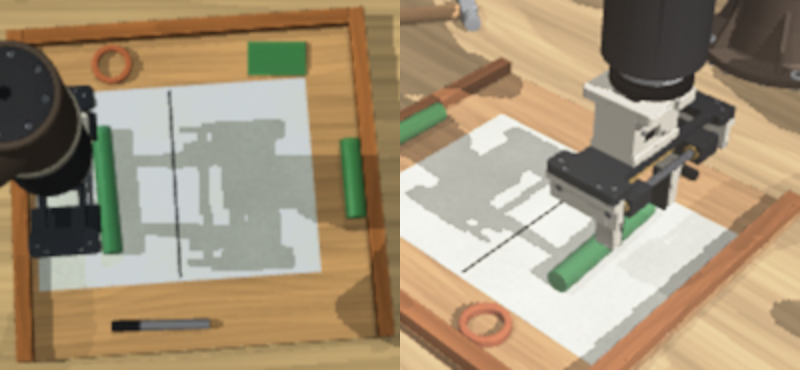

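The short rod's axis measures y = -183.2 mm against an expected -183.8, so it lies on the batten. The right half shows the open fingers behind the long rod. Next is the long-rod push, stopping about 8 mm short of the line first.

```bash
python3 -m pendant '[[[0,0,-20,0,0,0],[0,0,-40,0,0,0],[0,0,-48,0,0,0],[0,0,-50,0,0,0],[0,0,-50,0,0,0],[0.1,-2.5,-50,0,0,0],[0.3,-5,-50,0,0,0],[0.4,-7.5,-50,0,0,0],[0.5,-10,-50,0,0,0],[0.7,-12.5,-50,0,0,0]]]' && python3 -m pendant '[[[0.2,-3,0,0,0,0],[0.4,-7,0,0,0,0],[0.6,-11,0,0,0,0],[0.8,-15,0,0,0,0],[1,-19,0,0,0,0],[1.2,-23,0,0,0,0],[1.5,-27,0,0,0,0],[1.7,-31,0,0,0,0],[1.9,-35,0,0,0,0],[2.1,-39,0,0,0,0]]]' && python3 -m pendant '[[[0.2,-4,0,0,0,0],[0.4,-8,0,0,0,0],[0.5,-11,0,0,0,0],[0.7,-13.5,0,0,0,0],[0.9,-16,0,0,0,0],[1,-18.5,0,0,0,0],[1.1,-20.5,0,0,0,0],[1.2,-22,0,0,0,0],[1.2,-23,0,0,0,0],[1.2,-23,0,0,0,0]]]'
python3 - <<'E'
from m import *
s=snap("top"); o=measure(s); o.pop('_')
for k,v in o.items(): print(k,np.round(v[:6],1),v[6])
E
```

```text
clock: 9.1
tool_pos: [0.531, 0.1504, 0.0206]
orientation: [180.0, 0.0, -176.9]
force: [0.2, 0.4, -0.2]
opening: 0.0701
clock: 10.35
tool_pos: [0.5331, 0.1113, 0.0206]
orientation: [-180.0, -0.0, -176.9]
force: [-0.6, -0.1, -0.5]
opening: 0.0701
clock: 11.6
tool_pos: [0.5342, 0.0885, 0.0206]
orientation: [-180.0, -0.0, -176.9]
force: [0.3, 0.1, 1.2]
opening: 0.0697
rod71 [699.1 -91.4  71.8  39.8  89.4  20.2] [324, 186, 29, 16]
rod99 [ 542.1 -183.2   99.9   23.6    2.7   39.3] [370, 234, 13, 40]
rod98 [509.8  52.8  98.9   9.9   6.9 115.4] [279, 248, 7, 40]
```

```bash
python3 -m pendant '[[[-0.5,10,0,0,0,0],[-1.5,30,0,0,0,0],[-2.7,50,0,0,0,0],[-2.7,50,0,0,0,0],[-2.7,50,0,0,0,0]]]'
cat > chk.py <<'E'
from m import *
def line(s,o):
    W,plane,hsv,uu,vv=o['_']
    R=[v for k,v in o.items() if k!='_' and v[2]>130]
    if R:
        r=R[0]; x,y=r[:2]; print("long perp to line mm",round((y-(.05424*x+11.15))*.9985,2),"rel angle",round(r[4]-3.10,2))
s=snap("top"); o=measure(s); line(s,o); np.savez("last.npz",**s)
for k,v in o.items():
    if k!='_': print(k,np.round(v[:6],1),v[6])
print(get_obs()["tool_pos"],get_obs()["clock"])
E
python3 chk.py
```

```text
clock: 12.28
tool_pos: [0.5313, 0.1392, 0.0204]
orientation: [-180.0, -0.0, -176.8]
force: [0.3, -0.3, -0.6]
opening: 0.0701
long perp to line mm 21.28 rel angle 2.71
rod71 [699.1 -91.4  71.8  39.8  89.4  20.3] [324, 186, 29, 16]
rod158 [538.2  61.6 158.5  21.7   5.8  39.8] [271, 226, 15, 63]
rod99 [ 542.1 -183.3   99.9   23.8    2.7   39.9] [370, 234, 13, 40]
[0.53131004 0.13878017 0.02044613] 12.325
```

The rod now lies 21 mm from the line and still 2.7° skewed, because it rolls straight along its own heading. I'll square it first. The open fingers straddle it diagonally and turn it with a pure couple, without gripping. After that I'll roll it the rest of the way.

```bash
python3 -m pendant '[[[0,0,30,0,0,0],[0,0,60,0,0,10],[2,-20,60,0,0,20],[4,-50,60,0,0,30],[7,-77,60,0,0,40],[7,-77,60,0,0,47.7],[7,-77,60,0,0,47.7],[7,-77,60,0,0,47.7]]]' -1
python3 - <<'E'
from h import *
o=get_obs(); print(o["tool_pos"],o["orientation"],o["opening"])
s=snap("scene"); T=np.array(s["pose"]); p=T[:3,:3].T@(o["tool_pos"]-T[:3,3]); u=int(s["fx"]*p[0]/p[2]+s["cx"]); v=int(s["fy"]*p[1]/p[2]+s["cy"])
save(s,"sc5.png",(u-80,v-70,u+80,v+50),5)
E
```

```text
clock: 13.32
tool_pos: [0.5385, 0.0615, 0.0806]
orientation: [180.0, -0.0, -129.4]
force: [-0.1, -0.4, 0.5]
opening: 0.0879
[0.53852597 0.0615264  0.08055542] [ 1.79999597e+02 -3.35415323e-04 -1.29379513e+02] 0.08788126050409868
```

View pics/sc5.png

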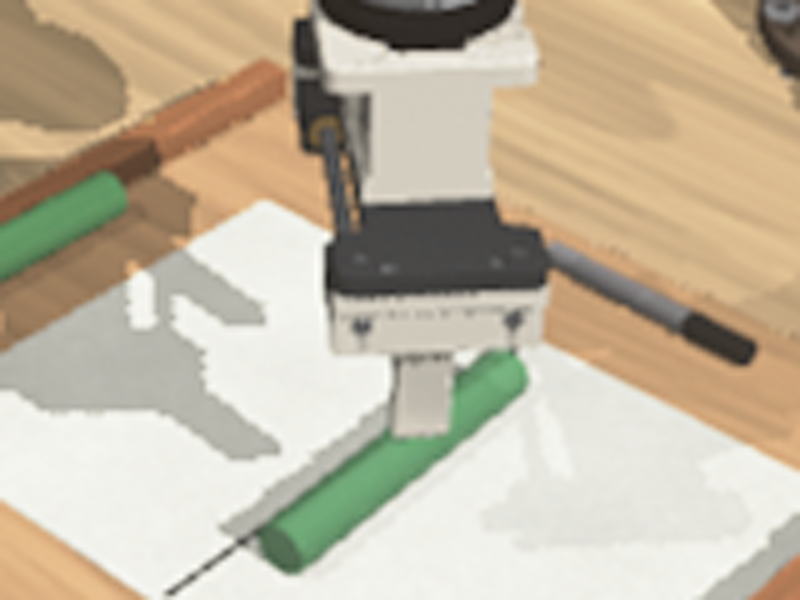

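The hand is centred over the rod and turned 45°, with one finger to fall on each side (the visible one at crop (425,400)). I'll lower and turn.

```bash
python3 -m pendant '[[[0,0,-20,0,0,0],[0,0,-35,0,0,0],[0,0,-50,0,0,0],[0,0,-60,0,0,0],[0,0,-60,0,0,0],[0,0,-60,0,0,-5],[0,0,-60,0,0,-10],[0,0,-60,0,0,-12],[0,0,-60,0,0,-13],[0,0,-60,0,0,-13]]]' && python3 -m pendant '[[[0,0,0,0,0,-0.7],[0,0,0,0,0,-1.4],[0,0,0,0,0,-2],[0,0,0,0,0,-2.5],[0,0,0,0,0,-3],[0,0,0,0,0,-3]]]'; python3 chk.py; python3 -c "
from h import *
print(get_obs()['force'],get_obs()['moment'])"
```

```text
clock: 14.62
tool_pos: [0.5386, 0.0616, 0.0207]
orientation: [-180.0, 0.0, -142.2]
force: [0.1, -0.7, -1.0]
opening: 0.0874
clock: 15.38
tool_pos: [0.5386, 0.0616, 0.0205]
orientation: [-180.0, -0.0, -145.2]
force: [-0.3, 0.1, -0.2]
opening: 0.0875
rod71 [699.1 -91.4  71.8  39.8  89.4  20.1] [324, 186, 29, 16]
rod99 [ 542.1 -183.2   99.9   23.6    2.9   39. ] [370, 234, 13, 40]
[0.53857363 0.06159276 0.02056896] 15.425
[-0.35325731 -1.47824712  0.02741577] [0.12956049 0.00573199 0.00393729]
```

```bash
python3 -m pendant '[[[0,0,0,0,0,-0.5],[0,0,0,0,0,-1],[0,0,0,0,0,-1.5],[0,0,0,0,0,-1.8],[0,0,0,0,0,-1.8]]]'; python3 -c "
from h import *
print(get_obs()['force'],get_obs()['moment'])"
python3 -m pendant '[[[0,0,0,0,0,3],[0,0,0,0,0,8],[0,0,20,0,0,10],[0,0,60,0,0,10],[-2,40,60,0,0,10],[-5,90,60,0,0,10],[-5,95,60,0,0,10],[-5,95,60,0,0,10]]]'; python3 chk.py
```

```text
clock: 16.05
tool_pos: [0.5385, 0.0616, 0.0205]
orientation: [180.0, -0.0, -147.0]
force: [-0.4, -0.4, -0.0]
opening: 0.0876
[-0.37212688 -0.39049257 -0.04461068] [ 0.04977684 -0.04019139  0.0008513 ]
clock: 17.05
tool_pos: [0.5332, 0.1567, 0.0804]
orientation: [180.0, -0.0, -136.9]
force: [-0.5, -1.0, -0.5]
opening: 0.0877
long perp to line mm 20.99 rel angle 1.14
rod71 [699.1 -91.4  71.8  39.8  89.4  20.3] [324, 186, 29, 16]
rod157 [538.5  61.4 157.   21.7   4.2  39.7] [272, 226, 14, 62]
rod99 [ 542.1 -183.2   99.9   23.6    2.7   39.8] [370, 234, 13, 40]
[0.53322609 0.15612832 0.08033584] 17.1
```

That works: the skew went from 2.7° to 1.1° while the rod stayed in place. One more turn, slightly further.

```bash
python3 -m pendant '[[[2,-40,0,0,0,0],[5,-90,0,0,0,0],[5.3,-95,0,0,0,0],[5.3,-95,-20,0,0,0],[5.3,-95,-40,0,0,0],[5.3,-95,-57,0,0,0],[5.3,-95,-60,0,0,-4],[5.3,-95,-60,0,0,-7],[5.3,-95,-60,0,0,-8.5],[5.3,-95,-60,0,0,-9.5]]]' && python3 -m pendant '[[[0,0,0,0,0,-0.4],[0,0,0,0,0,-0.8],[0,0,0,0,0,-1.2],[0,0,0,0,0,-1.6],[0,0,0,0,0,-1.9],[0,0,0,0,0,-1.9]]]' && python3 -m pendant '[[[0,0,0,0,0,3],[0,0,0,0,0,8],[0,0,20,0,0,10],[0,0,60,0,0,10],[-2,40,60,0,0,0],[-5,90,60,0,0,-10],[-5,95,60,0,0,-20],[-5,95,60,0,0,-28.6],[-5,95,60,0,0,-28.6]]]' -0.6; python3 chk.py
```

```text
clock: 18.35
tool_pos: [0.5389, 0.0614, 0.0206]
orientation: [-180.0, 0.0, -146.6]
force: [-0.7, 0.4, 0.5]
opening: 0.0875
clock: 19.1
tool_pos: [0.5389, 0.0616, 0.0206]
orientation: [-180.0, 0.0, -148.4]
force: [0.1, -0.4, -0.4]
opening: 0.0876
clock: 20.23
tool_pos: [0.5337, 0.1568, 0.0805]
orientation: [-180.0, -0.0, -176.9]
force: [0.6, -0.1, -0.8]
opening: 0.0702
long perp to line mm 20.89 rel angle -0.28
rod71 [699.1 -91.4  71.8  39.8  89.4  20.5] [324, 186, 29, 16]
rod158 [539.6  61.3 158.4  21.5   2.8  39.9] [273, 225, 12, 63]
rod99 [ 542.  -183.2   99.7   23.6    2.6   39.3] [370, 234, 13, 40]
[0.53375083 0.15656877 0.08049549] 20.275
```

Squared to -0.3°. Now I'll roll it the last 21 mm slowly.

```bash
python3 -m pendant '[[[0,0,-30,0,0,0],[0,0,-58,0,0,0],[0,0,-60,0,0,0],[1,-20,-60,0,0,0],[2,-40,-60,0,0,0],[3,-54,-60,0,0,0],[3,-60,-60,0,0,0],[3,-63,-60,0,0,0],[3,-65.5,-60,0,0,0],[3.2,-68,-60,0,0,0]]]' && python3 -m pendant '[[[0.1,-2.5,0,0,0,0],[0.2,-5,0,0,0,0],[0.3,-7.5,0,0,0,0],[0.5,-10,0,0,0,0],[0.6,-12.5,0,0,0,0],[0.8,-15,0,0,0,0],[0.9,-17.5,0,0,0,0],[1,-19.5,0,0,0,0],[1.1,-21.2,0,0,0,0],[1.2,-22.7,0,0,0,0]]]' && python3 -m pendant '[[[0,0,0,0,0,0],[-0.3,5,0,0,0,0],[-1.5,30,0,0,0,0],[-2.7,60,0,0,0,0],[-2.7,60,0,0,0,0],[-2.7,60,0,0,0,0]]]'; python3 chk.py
```

```text
clock: 21.52
tool_pos: [0.5371, 0.0887, 0.0205]
orientation: [-180.0, -0.0, -177.0]
force: [-0.8, -0.4, 1.2]
opening: 0.0703
clock: 22.78
tool_pos: [0.5383, 0.0658, 0.0206]
orientation: [-180.0, 0.0, -177.0]
force: [0.3, 1.1, -0.1]
opening: 0.07
clock: 23.52
tool_pos: [0.5353, 0.126, 0.0204]
orientation: [-180.0, -0.0, -177.0]
force: [-0.5, -0.8, 0.5]
opening: 0.0702
long perp to line mm 0.31 rel angle -0.33
rod71 [699.1 -91.4  71.8  39.8  89.4  21. ] [324, 186, 29, 16]
rod158 [539.5  40.7 158.5  21.9   2.8  39.5] [281, 225, 12, 63]
rod99 [ 542.1 -183.2   99.9   23.6    2.7   39.6] [370, 234, 13, 40]
[0.53530852 0.12564437 0.02047323] 23.575
```

```bash
python3 -m pendant '[[[0,20,40,0,0,0],[0,40,100,0,0,0],[0,60,150,0,0,0],[0,60,150,0,0,0],[0,60,150,0,0,0]]]'; python3 chk.py; python3 - <<'E'
from h import *
s=snap("top"); s2=snap("scene")
a=cv2.resize(s["pixels"][165:350,230:400],(425,462),interpolation=cv2.INTER_CUBIC); b=cv2.resize(s2["pixels"][190:274,265:332],(368,462),interpolation=cv2.INTER_CUBIC)
cv2.imwrite("pics/fin.png",np.hstack([a,b])[:,:,::-1])
E
```

```text
clock: 24.2
tool_pos: [0.5351, 0.1853, 0.1703]
orientation: [180.0, -0.0, -177.0]
force: [-0.5, -0.4, 0.1]
opening: 0.0701
long perp to line mm 0.23 rel angle -0.34
rod71 [699.1 -91.4  71.8  39.8  89.4  20.5] [324, 186, 29, 16]
rod158 [539.5  40.6 158.5  21.7   2.8  39.8] [281, 225, 12, 63]
rod100 [ 542.2 -183.2  100.1   23.6    2.9   39.1] [370, 234, 13, 40]
[0.53485361 0.18490366 0.16959348] 24.25
```

View pics/fin.png

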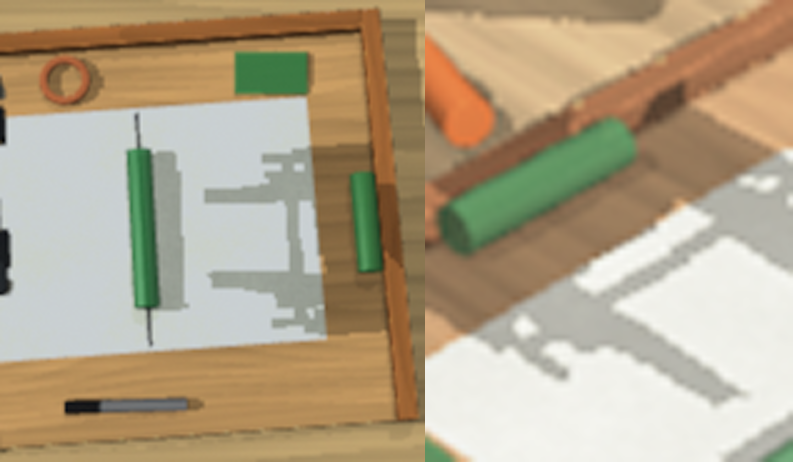

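The long rod lies on the line, which comes out centrally at both ends (picture (138,148) and (150,308)). The short rod, at (366,222), touches the batten, and everything else is where it was. I'm handing in.

```bash
python3 -c "
from plant import *
print(close_job(), get_obs()['clock'])"
```

```text
the job is handed in; nothing more can be done
the job is handed in; nothing more can be done
```

I rolled the short rod against its batten, then rolled the long rod onto the drawn line, and handed the job in at about 24 s of the 58 s allowed.

- **Short rod:** I pushed it from behind until the wrist force rose to about 21 N at the batten. The last check put its axis 0.6 mm from the ideal contact position, within the camera's 2 mm calibration. It looks in contact in both camera views.
- **Long rod:** In the last check its centre was 0.2 mm from the line and its angle was off by 0.3°. That position did not change between the last two looks.
- **Squaring the long rod:** The first push left it 2.7° askew, because it kept rolling along its own heading. I turned it in place with the open fingers, one on each side and without gripping, then rolled the last 21 mm. That in-place turn was a small pivot rather than pure rolling.
- **Everything else:** In the last picture the foil roll, offcut and pen on the board looked unmoved. The hand was raised clear of everything at hand-in.

The hand's own position during the push against the batten gave a value about 2 mm different from the camera's for the short rod. I put this down to calibration, because the force rise and the pictures both showed contact.

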